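Clamp a sleeve with a torque-limiting cam knob

ROBOT

A 6-joint arm with a two-finger parallel gripper is mounted at the origin on the work surface. World frame = base frame: x ahead of the robot, y to its left, z up, the work surface at z = 0. Lengths are in mm, angles in rad, forces in N, time in s.
With the tool pointing down it reaches from about 350 to 775 mm from the base axis. Payload 7.3 kg.
Tool frame: the origin (TCP) lies midway between the tips of the shut fingers; the grasp point (between the pads) lies 19 mm behind it; x points along the fingers, y is the direction in which the jaws open and shut, and the axes are right-handed (so a half turn about x gives the same grasp; the last joint's range is limited). The gripper opens to 92 mm and grips with 3 to 60 N. Pads are 19 mm wide; open, the fingers measure 130 mm over their backs; the gripper's body (75 mm by 190 mm) begins 47 mm behind the grasp point.
Start: joints at [-1.473, 0.342, 1.524, -0, 1.275, -0.146], TCP at [126.752, -509.489, 226.741] pointing down, gripper open.
Joint ranges: [-2.53, 2.53], [-0.77, 2.02], [0.04, 2.7], [-1, 4.14], [0.28, 2.66], [-3.11, 3.11]. Speed limits (rad/s): [2.57, 2.57, 3.14, 3.14, 3.14, 3.14].

INTERFACE

Orientations are given as [roll, pitch, yaw] about the fixed x, y, z axes, in that order (R = Rz(yaw) Ry(pitch) Rx(roll)).
In Python, from plant import get_obs, capture, close_job gives the robot as it stands. The module is installed in compiled form; this text tells all that it offers.
- The arm moves only by the tool send_rows, never from a script. Its argument "moves" is a list of rows, each a list of 4 numbers: the shift along the tool's x, y, z in mm, then the turn about the tool's x in degrees. In form: [[tx, ty, tz, yaw], ...]. A call has 1 to 8 rows; each row shifts and turns the commanded pose from where the row before left it, along the tool's axes as they then stand; what a row does not reach is not made up. A row lasts 1/8 s, in which the tool goes at most 62.5 mm and 10.7 degrees, less where a joint would pass 70% of its speed; a pose out of reach is approached as far as the arm can. A call with a gripper value outside its range is refused whole. "hand" is the opening, from 0 (shut) to 1 (fully open), set as the call begins (left out, the last holds). The fingers move at their own pace and stop on an object; the grip force is fixed at half the most. Time passes only in rows, so rows that do not move let the fingers close. It gives the time, the measured TCP pose, the force and the opening at its end, in the units of the state.
- get_obs(): the state, without advancing time (a new reading comes with each control period).
- capture(name): name is "scene" or "side" or "wrist"; returns a dict with "image" (384x512x3 uint8, red, green, blue), "K" (3x3 intrinsics, pixels), "position" and "attitude" of the camera in the world; the wrist camera has in their place "mount" (4x4, takes a point from camera to tool coordinates, whose origin is the TCP and whose axes are the tool frame's). Camera axes: x right, y down, z forward; pixel columns grow to the right and rows downward; lengths in mm; the calibration is good to about 2 mm. A picture is of the moment at which its call begins: read the wrist's pose just before it. There is no depth.
- close_job(): hands the job in, once; it reports no verdict.
The state is a dict: "time": time; "joint_positions": joint angles; "dq": joint speeds; "tau": joint torques, N m; "tool_pos": TCP position; "tcp_rot": TCP orientation; "contact_force": force on the tool from outside, world axes, zero at the start; "moment": the same for the moment, N m; "grip_width": finger opening in mm.
Only numpy, scipy, OpenCV 4.12 (cv2) and the standard library are available. Lean on these libraries where they do the work, as an engineer would, in place of code of your own. Each camera call takes 0.05 s, during which the arm holds its last target. There are 200 camera calls.

TASK

Stand the steel sleeve upright on the floor of the slot in the clamping fixture, setting it down gently, between the cam and the stop block. Then turn the black knob clockwise until the cam has pushed the sleeve back against the stop block and the knob's slip clutch clicks: stop at the first click, two at most. Let go, leaving the sleeve clamped, and leave the other things on the bench where they are.

Things in the scene. Friction and masses are not known exactly. Their poses are not given: they have to be found in the camera images.
- sleeve: Plain upright steel tube with a dark bore, 36 mm outside diameter, 56 mm tall, about 0.3 kg, stepped in to 32 mm over the lowest 3 mm. Origin: centre of its underside; z up. It stands on the bench to the left or the right of the fixture.
- fixture: Clamping fixture fixed to the bench: dark steel plate 120 x 230 x 18 mm (x, y, z), origin at the centre of its underside, y from the knob to the stop block. Knob and cam turn on a vertical spindle at x 0, y -58 mm. The steel nest block on the plate is 75 x 78 mm, top 42 mm above the bench, with a blind slot 39 mm wide (x), 57 mm long (y), centred at x 0, y +5 mm, floor 30 mm above the bench.
- slot (a point): Point at the mouth of the slot, 42 mm above the bench and 12 mm above the slot floor, where the sleeve's axis should go in: fixture x 0, y -1 mm, 57 mm from the spindle axis; its axes are the fixture's. Play there: 1.5 mm to each side wall, and at least 3 mm either way along y (slot end on one side, stop block at its nearest on the other).
- cam: Round steel disc cam, 88 mm diameter, 12 mm thick, 45 to 57 mm above the bench, turning with the spindle; its centre is 14 mm off the spindle axis. Origin on the spindle axis at the disc's underside. Its own -y axis points from the spindle axis to the disc's centre.
- spindle (a joint): Turn of the cam and spindle, rad, growing clockwise seen from above; end stops at 0 (cam's high side away from the slot) and 2.9. It starts at 0.2 to 0.65 rad and meets a sleeve that rests on the stop block at about 1.6 to 2.4, depending on where the block is bolted. It turns with about 0.35 Nm friction and stays where it is left.
- knob (a joint): Slip of the knob over the clutch, rad, clockwise positive, 0 at the start; knob turn = spindle + slip. Under 0.1 while the spindle turns. Once the cam jams, the torque holding the knob climbs (to 0.4-0.8 Nm); then the clutch goes over its crest (slip 0.17) and the torque collapses and even reverses, pushing the knob on to the next notch: one click per 0.349 rad, complete past slip 0.2.
- knob_grip (a point): On the spindle axis at the height to grip the black knob, 111 mm above the bench. The grip is an upright bar 46 mm long, 14 mm thick, 88 to 126 mm above the bench, on a ribbed skirt of 60 mm diameter. x runs along the bar, z up; pinch the bar across its thickness (y). At knob 0 the bar lies crosswise to the line from spindle axis to cam centre. The sleeve in the slot tops at 86 mm, below the bar.
- bearing: Ball bearing lying flat, 62 mm diameter, 18 mm high; origin centre of its underside. To be left alone.
- oil_bottle: Grey oil bottle, 60 mm diameter, 160 mm tall; origin centre of its underside. To be left alone.
- wrench: Steel wrench 200 mm long lying flat on the bench. To be left alone.
- stop_range (a point): Fixture point x 0, y +26 mm, 55 mm above the bench: the middle of the 10 mm range (y +21 to +31 mm) in which the face of the steel stop block lies. The block is bolted at an unmeasured place there; it is 50 mm wide, its flat face stands 42 to 68 mm above the bench and overhangs the far end of the slot. A sleeve pushed home rests on it with its axis 18 mm before the face.
Things that resemble listed ones, but are neither listed nor needed, are in the scene too. What is shaped like the sleeve but purple or red is not meant.

How it is judged:
By the outcome, as a careful person would: the job done as asked, in the order asked, and still so for the second after the job is handed in, with the robot touching nothing.
It also fails if it takes over 69 s, if anything falls off the work surface, if the arm or the gripper's body presses on something with over 40 N, if the wrist force passes 120 N, or if a joint passes its speed limit or range.

## Working session

There is one attempt and no reset: what is moved stays moved. The work goes in short steps, Python scripts to look and compute and a tool call to move; the robot and the scene stay as the last step left them, time stands still between calls to the robot, and variables do not carry over. Pictures are saved under pics/ and viewed, about 8 in all and at most 12, crops included, and the job is handed in when it is done.

Besides the shell and the picture viewer there is one more tool, called after ">>>" as name(argument=value, ...), one argument or row to a line, values as JSON. send_rows: Moves the arm, as the interface text tells. Its arguments: {"type":"object","properties":{"moves":{"type":"array","items":{"type":"array","items":{"type":"number"}}},"hand":{"type":"number"}},"required":["moves"]}

```bash
mkdir -p pics
cat > h.py <<'E'
import numpy as np, cv2
from plant import get_obs, capture, close_job
from scipy.spatial.transform import Rotation as R
def att(a):
    a=np.array(a,float)
    return a if a.shape==(3,3) else R.from_euler('xyz',a).as_matrix()
def tool():
    o=get_obs(); T=np.eye(4); T[:3,:3]=att(o['tcp_rot']); T[:3,3]=o['tool_pos']; return T
def cam(name):
    T=tool() if name=='wrist' else None
    c=capture(name)
    if name=='wrist': M=T@np.array(c['mount'])
    else:
        M=np.eye(4); M[:3,:3]=att(c['attitude']); M[:3,3]=c['position']
    return c['image'],np.array(c['K']),M
def ray(K,M,uv,z):
    d=M[:3,:3]@np.linalg.solve(K,[uv[0],uv[1],1.]); p=M[:3,3]
    return p+d*(z-p[2])/d[2]
def proj(K,M,X):
    q=K@(M[:3,:3].T@(np.array(X,float)-M[:3,3])); return q[:2]/q[2]
def save(n,im): cv2.imwrite('pics/'+n,im[...,::-1])
E
python3 - <<'E'
from h import *
print(get_obs())
a=cam('scene');b=cam('side')
save('a.png',np.hstack([cv2.resize(x[0],(800,600))for x in[a]]));save('b.png',cv2.resize(b[0],(800,600)))
np.savez('s.npz',a0=a[0],aK=a[1],aM=a[2],b0=b[0],bK=b[1],bM=b[2])
print(a[1:],b[1:],capture('wrist')['mount'])
E
```

```text
{'time': 0.0, 'joint_positions': array([-1.47299464e+00,  3.42741588e-01,  1.52502935e+00, -3.43729159e-06,
        1.27539509e+00, -1.45996776e-01]), 'dq': array([-3.48401280e-05, -6.80792057e-04,  1.83328778e-03,  3.56886055e-04,
       -3.78284295e-04,  1.00216855e-03]), 'tau': array([-1.04150106e-04, -4.31242418e+01, -2.44215882e+01,  7.18101813e-02,
        5.59618778e-02, -1.05017259e-04]), 'tool_pos': array([ 126.71152952, -509.05444609,  226.03087052]), 'tcp_rot': array([-1.71470408,  1.56922295,  1.67068804]), 'contact_force': array([-0.27509002, -0.26740915,  0.06039392]), 'moment': array([ 0.02626425, -0.0187583 ,  0.00294503]), 'grip_width': 91.84026309951906}
(array([[451.3730719 ,   0.        , 255.13526879],
       [  0.        , 451.3730719 , 189.78831984],
       [  0.        ,   0.        ,   1.        ]]), array([[-7.43037980e-01,  4.98338718e-01, -4.46713648e-01,
         1.10621462e+03],
       [ 6.68971096e-01,  5.33811081e-01, -5.17226646e-01,
         6.90915189e+02],
       [-1.92933687e-02, -6.83157560e-01, -7.30016105e-01,
         1.03953986e+03],
       [ 0.00000000e+00,  0.00000000e+00,  0.00000000e+00,
         1.00000000e+00]])) (array([[398.0724669 ,   0.        , 251.21980823],
       [  0.        , 398.0724669 , 191.88868928],
       [  0.        ,   0.        ,   1.        ]]), array([[-9.79000941e-01, -1.28940109e-01,  1.57897454e-01,
         3.55395082e+02],
       [-2.03226365e-01,  6.78129335e-01, -7.06285813e-01,
         7.68203130e+02],
       [-1.60063255e-02, -7.23543401e-01, -6.90093286e-01,
         8.16428213e+02],
       [ 0.00000000e+00,  0.00000000e+00,  0.00000000e+00,
         1.00000000e+00]])) [[ 7.34791470e-04 -2.95007847e-01  9.55494548e-01 -1.57119658e+02]
 [ 9.99999621e-01 -2.28975038e-04 -8.39712405e-04  1.76429320e-01]
 [ 4.66506149e-04  9.55494803e-01  2.95007567e-01 -8.00812305e+01]
 [ 0.00000000e+00  0.00000000e+00  0.00000000e+00  1.00000000e+00]]
```

View pics/a.png

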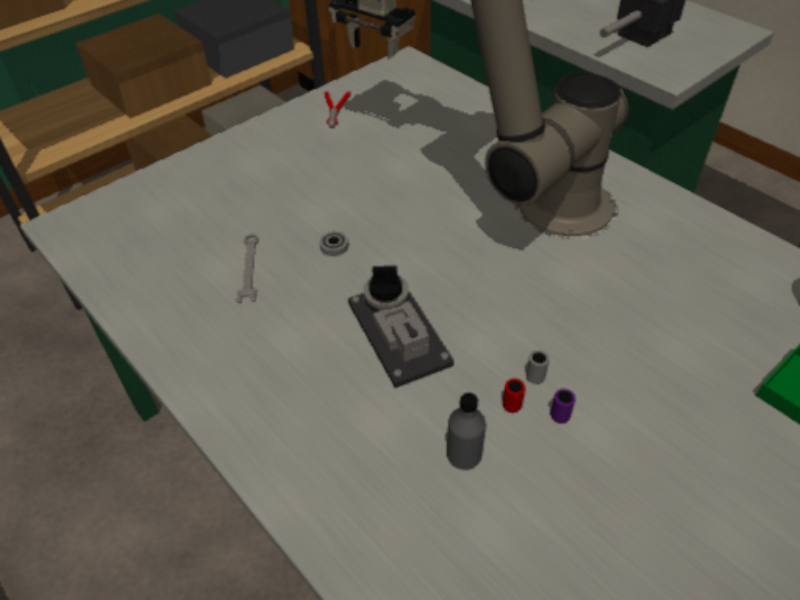

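View pics/b.png

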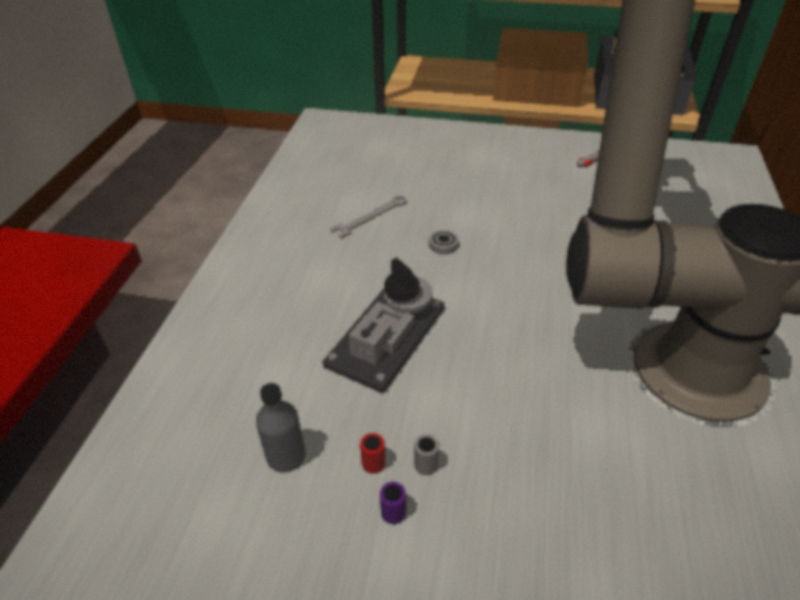

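Sleeve candidates in the scene view (800 px scale): grey tube (538,367), red tube (513,395), purple tube (562,405), and the grey bearing (334,243), which is flat. I choose the grey tube; in the side view it is at (427,455). The fixture is at about (400,335) in the scene view.

Run:
```python
from h import *
s=np.load('s.npz')
A=(s['aK'],s['aM']);B=(s['bK'],s['bM'])
def a(u,v,z):return ray(*A,(u*.64,v*.64),z).round(1)
def b(u,v,z):return ray(*B,(u*.64,v*.64),z).round(1)
print('sleeve top',a(539,357,56),b(428,443,56))
print('red',a(515,385,56),b(373,442,56),'purple',a(564,396,56),b(393,491,56))
print('bottle',a(468,400,160),b(271,390,160))
print('knob top',a(385,268,126),b(398,263,126))
print('plate far corners',a(396,382,18),a(452,360,18),b(325,361,18),b(384,386,18))
print('plate near', a(350,298,18), b(444,304,18))
print('tool\n',tool().round(3))
c=np.vstack([cv2.resize(s['a0'][210:280,290:390],(800,560))]);save('c.png',c)
```

```text
sleeve top [421.2 271.   56. ] [419.6 270.1  56. ]
red [497.5 282.7  56. ] [497.  283.6  56. ] purple [454.4 353.4  56. ] [453.3 353.2  56. ]
bottle [634.1 296.5 160. ] [629.4 297.1 160. ]
knob top [517.3 -27.1 126. ] [522.7 -29.8 126. ]
plate far corners [624.1 118.9  18. ] [516.1 151.6  18. ] [619.8 119.   18. ] [510.5 152.2  18. ]
plate near [554.3 -95.8  18. ] [442.6 -55.8  18. ]
tool
 [[-0.00000e+00  2.41000e-01 -9.70000e-01  1.26721e+02]
 [ 1.00000e-03 -9.70000e-01 -2.41000e-01 -5.09196e+02]
 [-1.00000e+00 -1.00000e-03 -0.00000e+00  2.26232e+02]
 [ 0.00000e+00  0.00000e+00  0.00000e+00  1.00000e+00]]
```

View pics/c.png

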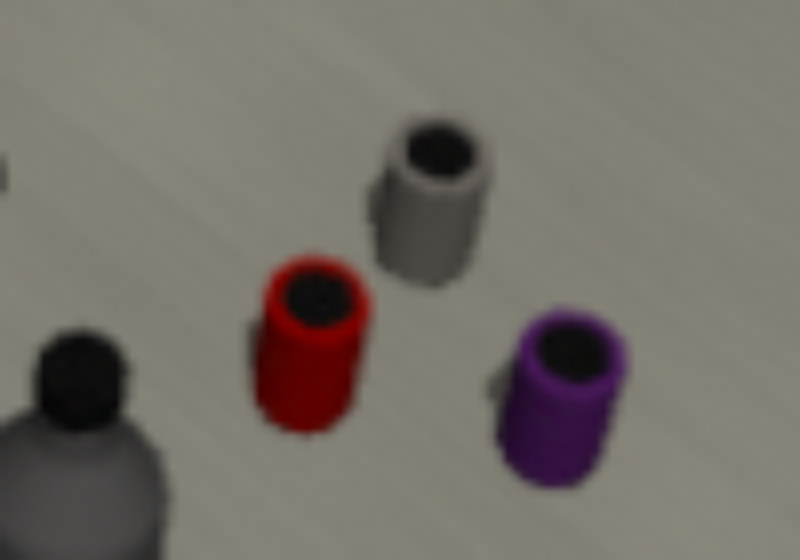

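The crop shows a plain grey steel tube with a dark bore at (435,200), so the choice is confirmed; it stands at about (420.5, 270.5). I'll cross over the fixture first and look at it with the wrist camera on the way.

>>> send_rows(
  moves=[
    [0,-15,-19,0],
    [0,-35,-44,0],
    [0,-40,-49,0],
    [0,-40,-49,0],
    [0,-40,-49,0],
    [0,-40,-49,0],
    [0,-40,-49,0],
    [0,-40,-49,0],
  ],
)

```text
time: 1.15
tool_pos: [401.4, -143.7, 226.8]
tcp_rot: [2.083, 1.57, -0.815]
contact_force: [0.7, -1.9, 0.8]
grip_width: 91.9
```

>>> send_rows(
  moves=[
    [0,-40,-50,0],
    [0,-40,-50,0],
    [0,-35,-44,0],
    [0,-17,-25,0],
    [-15,0,0,-9],
    [-15,0,0,-10],
    [0,0,0,-10],
    [0,0,0,-10],
  ],
)

```text
time: 2.15
tool_pos: [530.7, 21.0, 256.6]
tcp_rot: [-0.649, 1.57, -2.86]
contact_force: [-0.0, -1.0, 0.1]
grip_width: 91.6
```

>>> send_rows(
  moves=[
    [0,0,0,-10],
    [0,0,0,-10],
    [0,0,0,0],
    [0,0,0,0],
  ],
)

```text
time: 2.65
tool_pos: [530.7, 21.0, 256.5]
tcp_rot: [-1.15, 1.57, -3.021]
contact_force: [-0.2, 0.3, 0.2]
grip_width: 91.6
```

Run:
```python
from h import *
im,K,M=cam('wrist'); save('d.png',cv2.resize(im,(800,600))); np.savez('w1.npz',im=im,K=K,M=M)
print(tool().round(2),get_obs()['joint_positions'],K)
```

```text
[[-0.0000e+00  9.6000e-01 -3.0000e-01  5.3071e+02]
 [-0.0000e+00 -3.0000e-01 -9.6000e-01  2.0980e+01]
 [-1.0000e+00 -0.0000e+00  0.0000e+00  2.5657e+02]
 [ 0.0000e+00  0.0000e+00  0.0000e+00  1.0000e+00]] [-1.04796611e-01  3.31792023e-01  1.45516801e+00 -7.30227624e-05
  1.35487720e+00  1.95191485e-01] [[321.85009693   0.         255.20841857]
 [  0.         321.85009693 195.81195828]
 [  0.           0.           1.        ]]
```

View pics/d.png

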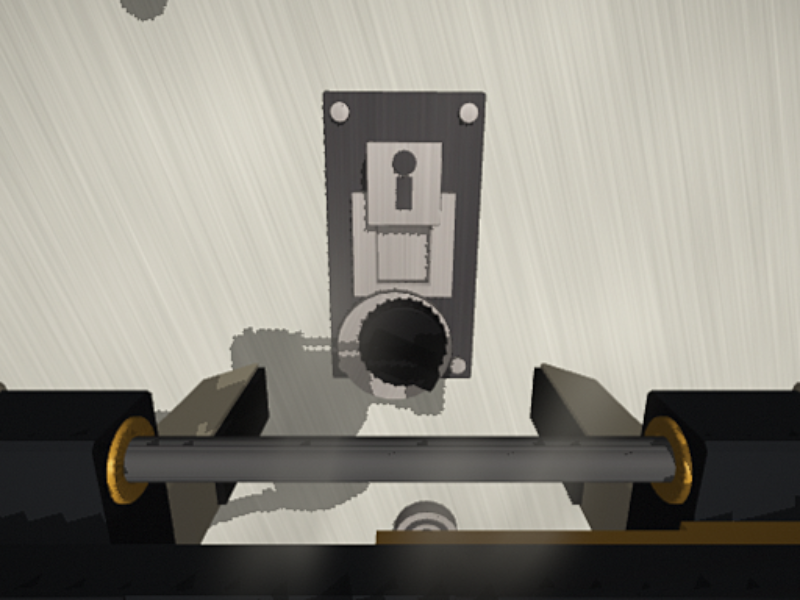

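The wrist view shows the plate corners at (323,92) and (486,93), the nest block at x 352–455 and y 193–297, and the slot at x 377–429 ending at y ≈ 282. The stop block's front edge is at y ≈ 225, and the knob is at (403,342).

Run:
```python
from h import *
s=np.load('w1.npz');K,M=s['K'],s['M']
f=lambda u,v,z: ray(K,M,(u*.64,v*.64),z)
th=[]
# plate corners (fixture xy) z=18; nest corners z=42; slot near end z=42
P=[((323,92),18,(60,115)),((486,93),18,(-60,115)),((333,378),18,(60,-115)),((471,378),18,(-60,-115))]
W=np.array([f(*p[0],p[1])[:2] for p in P]);F=np.array([p[2] for p in P],float)
def fit(W,F):
    A,B=F-F.mean(0),W-W.mean(0); H=A[:,0]*B[:,1]-A[:,1]*B[:,0]; D=(A*B).sum()
    t=np.arctan2(H.sum(),D); r=np.array([[np.cos(t),-np.sin(t)],[np.sin(t),np.cos(t)]]); o=W.mean(0)-r@F.mean(0)
    return t,o,r,W-(F@r.T+o)
for sg in(1,):
    t,o,r,e=fit(W,F);print(np.degrees(t),o,e.round(1))
tofix=lambda p:(r.T@(p[:2]-o)).round(1)
for n,u,v,z in[('nest',352,193,42),('nest',455,194,42),('nest',353,296,42),('nest',451,297,42),('slotL',377,255,42),('slotR',429,255,42),('slotend',403,282,42),('stop top face',404,225,68),('stop far',404,142,68)]: print(n,tofix(f(u,v,z)),f(u,v,z).round(1)[:2])
```

```text
-17.680135166157996 [535.92839623  26.51416861] [[-114.2   35. ]
 [ 113.2  -37.3]
 [-113.4   36.9]
 [ 114.4  -34.7]]
nest [-37.6  43.8] [513.4  79.6]
nest [36.9 43.6] [584.3  56.9]
nest [-38.4 -33.7] [489.1   6. ]
nest [ 37. -34.] [560.8 -17.1]
slotL [-19.8  -1.6] [516.6  31. ]
slotR [19.2 -1.3] [553.8  19.4]
slotend [ -0.1 -22.3] [529.1   5.2]
stop top face [-0.  24.6] [543.4  50. ]
stop far [-0.6 78.7] [559.2 101.7]
```

>>> send_rows(
  moves=[
    [0,-20,-23,0],
    [0,-36,-41,0],
    [0,-40,-46,0],
    [0,-40,-46,0],
    [0,-30,-34,0],
    [0,-13.5,-15,0],
    [20,0,0,8],
    [30,0,0,8],
  ],
)

```text
time: 3.7
tool_pos: [419.5, 270.3, 206.9]
tcp_rot: [2.529, 1.568, 0.376]
contact_force: [0.4, 0.3, -0.3]
grip_width: 91.7
```

>>> send_rows(
  moves=[
    [30,0,0,9],
    [15,0,0,9],
    [0,0,0,0],
    [0,0,0,0],
  ],
)

```text
time: 4.2
tool_pos: [419.6, 269.7, 162.4]
tcp_rot: [2.813, 1.57, 0.354]
contact_force: [-1.1, -0.7, 0.3]
grip_width: 92.0
```

Run:
```python
from h import *
im,K,M=cam('wrist'); save('e.png',cv2.resize(im,(800,600))); np.savez('w2.npz',im=im,K=K,M=M)
print(tool().round(3),proj(K,M,(420.5,270.5,56))/.64)
```

```text
[[ 2.00000e-03  6.30000e-01 -7.76000e-01  4.19723e+02]
 [ 1.00000e-03 -7.76000e-01 -6.30000e-01  2.69760e+02]
 [-1.00000e+00  1.00000e-03 -2.00000e-03  1.62561e+02]
 [ 0.00000e+00  0.00000e+00  0.00000e+00  1.00000e+00]] [398.65902627 301.91722206]
```

View pics/e.png

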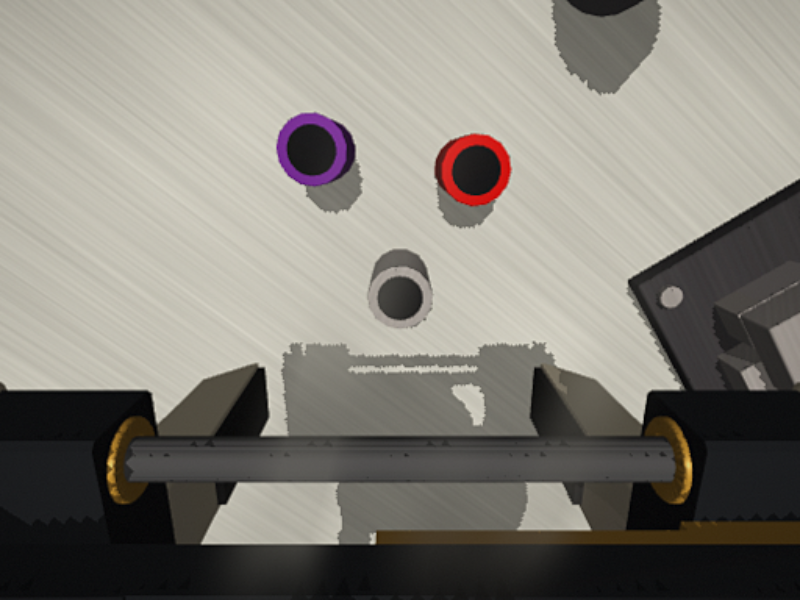

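The grey sleeve's bore centre is at (400,296), against (399,302) predicted, so it lies about 3–4 mm toward tool −z. The red tube is at (476,170) and the purple at (312,150), both clear of the jaws. I'll shift and descend to z ≈ 33.

>>> send_rows(
  moves=[
    [20,0,-4,0],
    [35,0,0,0],
    [35,0,0,0],
    [25,0,0,0],
    [12,0,0,0],
    [2.5,0,0,0],
    [0,0,0,0],
  ],
)

```text
time: 5.12
tool_pos: [422.9, 272.3, 33.0]
tcp_rot: [2.822, 1.569, 0.361]
contact_force: [0.0, -0.5, 0.3]
grip_width: 92.0
```

>>> send_rows(
  moves=[
    [0,0,0,0],
    [0,0,0,0],
    [0,0,0,0],
    [0,0,0,0],
    [0,0,0,0],
    [0,0,0,0],
    [0,0,0,0],
    [0,0,0,0],
  ],
  hand=0,
)

```text
time: 6.12
tool_pos: [422.3, 272.0, 32.1]
tcp_rot: [0.48, 1.571, -1.981]
contact_force: [-0.2, -0.6, -0.1]
grip_width: 35.3
```

>>> send_rows(
  moves=[
    [-5,0,0,0],
    [-20,0,0,0],
    [-40,0,0,0],
    [-45,0,0,0],
    [-30,0,0,0],
    [-8,15,4,0],
    [0,35,9,0],
    [0,45,12,0],
  ],
)

```text
time: 7.12
tool_pos: [462.1, 181.0, 178.9]
tcp_rot: [-0.348, 1.568, -2.808]
contact_force: [0.8, -0.5, -3.3]
grip_width: 35.5
```

>>> send_rows(
  moves=[
    [0,50,13,0],
    [0,50,13,0],
    [0,40,10,0],
    [0,20,5,0],
    [0,7.5,1.5,-5],
    [0,0,0,-9],
    [0,0,0,-10],
    [0,0,0,-9],
  ],
)

```text
time: 8.12
tool_pos: [534.0, 25.7, 179.1]
tcp_rot: [-1.387, 1.568, 3.016]
contact_force: [0.6, -0.9, -3.7]
grip_width: 35.6
```

>>> send_rows(
  moves=[
    [0,0,0,0],
    [20,0,0,0],
    [20,0,0,0],
    [0,0,0,0],
    [0,0,0,0],
  ],
)

```text
time: 8.75
tool_pos: [535.2, 25.5, 140.7]
tcp_rot: [1.619, 1.57, -0.268]
contact_force: [0.1, 0.2, -3.2]
grip_width: 35.4
```

Run:
```python
from h import *
im,K,M=cam('wrist'); save('f.png',cv2.resize(im[0:300,130:400],(720,800))[:600] if 0 else cv2.resize(im[60:285,135:375],(640,600))); np.savez('w3.npz',im=im,K=K,M=M)
T=tool();o=get_obs();print(T.round(3),o['grip_width'],o['contact_force'],proj(K,M,T[:3,3]+[0,0,23]))
```

```text
[[ 1.00000e-03  9.51000e-01 -3.11000e-01  5.35381e+02]
 [-0.00000e+00 -3.11000e-01 -9.51000e-01  2.55200e+01]
 [-1.00000e+00  1.00000e-03 -0.00000e+00  1.40959e+02]
 [ 0.00000e+00  0.00000e+00  0.00000e+00  1.00000e+00]] 35.49597700940728 [ 0.6529025  -0.44221478 -3.64362033] [255.51187785 274.24637125]
```

View pics/f.png

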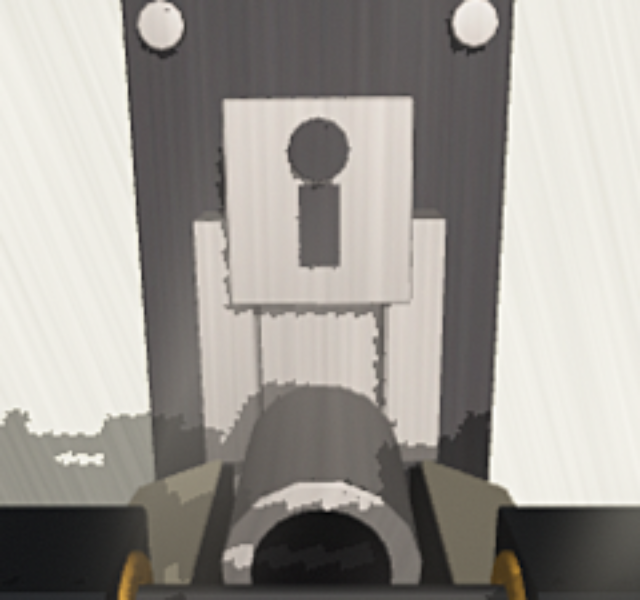

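The view shows the slot edges at crop x ≈ 260 and 382 (y ≈ 330), the stop face at y ≈ 302, and the held sleeve's sides at x ≈ 249 and 395 (y ≈ 430). I'll compare the lateral offsets.

Run:
```python
from h import *
s=np.load('w3.npz');K,M=s['K'],s['M'];im=s['im'];T=tool()
c=lambda u,v:(u/2.6667+135,v/2.6667+60)
def rel(u,v,z):
    p=ray(K,M,c(u,v),z); return (T[:3,:3].T@(p-T[:3,3])).round(2)[1:]
for n,a in dict(slotL=(259,330,42),slotR=(383,330,42),nestL=(195,220,42),nestR=(446,220,42),stopL=(231,302,68),stopR=(411,302,68),platL=(135,200,18),platR=(505,200,18),platL2=(150,380,18),platR2=(494,380,18),slvL=(249,430,111),slvR=(395,430,111),topL=(222,560,164),topR=(420,560,164)).items(): print(n,rel(*a))
g=cv2.cvtColor(im,cv2.COLOR_RGB2GRAY)
for v in (181,184,200,205,210,222,226): print(v,''.join('%4d'%x for x in g[v,208:300]))
```

```text
slotL [-19.25 -11.41]
slotR [ 18.98 -11.39]
nestL [-37.5  -45.18]
nestR [ 36.97 -45.13]
stopL [-24.79 -26.32]
stopR [ 24.57 -26.28]
platL [-60.09 -48.36]
platR [ 59.17 -48.28]
platL2 [-58.87  12.74]
platR2 [59.22 12.82]
slvL [-16.88  -5.73]
slvR [17.19 -5.71]
topL [-17.42  -2.29]
topR [17.35 -2.27]
181  104 145 212 203 200 204 211 205 200 200 200 202 203 200 197 201 201 199 200 202 203 193 167 149 139 205 201 200 200 199 200 200 197 195 194 195 198 200 203 200 200 202 200 199 197 200 203 199 195 197 203 203 201 199 203 206 206 202 203 208 210 208 205 205 203 203 209 194 110 105  96 159 170 214 207 207 208 211 210 209 207 207 207 204 204 203 209 208 204 203 207 217
184  103 138 212 203 199 202 208 203 200 199 199 202 203 198 196 199 201 199 199 199 201 193 170 143 121 208 200 199 197 199 199 199 196 194 193 196 197 199 201 200 199 201 201 198 196 200 203 200 195 197 203 202 200 199 203 205 207 202 203 207 211 207 205 205 204 201 206 213 200  92  86 161 170 213 208 208 208 210 208 207 207 208 207 205 204 204 209 210 205 204 208 218
200  115 107 139 206 197 196 199 202 196 195 195 195 1
[... 1110 characters left out ...]
122 163 191 142 124 124 125 127 126 125 120  99  89  95  97  98  99 101 102 100 100 101 102 102 105 106 107 104 105 106 108 110 109 108 107 105 105 105 105 108 109 112 113 114 115 112 112 109 111 110 111 111 112 110 108 108 107 110 108 108 105 105 102  92 124 198 209 207 201 202 205 206 203 199 202 204 203 201 204 209 207 160
226   88  86  84  92 121 130 128 128 128 134 145 121 124 125 126 122 123 127 125 120  95  90  92  96  97  97  98 101 101  99 100 100 102 102 104 104 106 104 104 107 107 108 107 108 107 105 103 104 107 107 109 112 112 114 114 111 111 109 110 111 111 112 111 111 107 107 108 111 111 110 101  74  91 106  90  81 135 155 137 144 222 219 201 144 147 148 168 215 215 222 202  78
```

Run:
```python
from h import *
s=np.load('w3.npz');K,M=s['K'],s['M'];T=tool()
c=lambda u,v:(u/2.6667+135,v/2.6667+60)
def rel(u,v,z): return (T[:3,:3].T@(ray(K,M,c(u,v),z)-T[:3,3])).round(2)[1:]
print('rim far',rel(320,483,164.5),'bore far',rel(320,512,164.5),'bottom far',rel(320,386,111.5),rel(320,386,108.5),'slot near? nest edge',rel(320,220,42))
```

```text
rim far [ -0.2 -17.3] bore far [ -0.2  -11.85] bottom far [ -0.3  -16.73] [ -0.31 -15.71] slot near? nest edge [ -0.42 -45.16]
```

Lateral error is about 0.1 mm and the sleeve axis sits about 1 mm toward the knob side. I'll correct and go down in steps, watching the force.

>>> send_rows(
  moves=[
    [10,-0.1,-1,0],
    [20,0,0,0],
    [20,0,0,0],
    [10,0,0,0],
    [2,0,0,0],
    [0,0,0,0],
    [0,0,0,0],
  ],
)

```text
time: 9.68
tool_pos: [535.6, 26.4, 78.9]
tcp_rot: [1.728, 1.569, -0.157]
contact_force: [0.4, -0.2, -2.9]
grip_width: 35.5
```

>>> send_rows(
  moves=[
    [2,0,0,0],
    [2,0,0,0],
    [1.5,0,0,0],
    [1.5,0,0,0],
    [0,0,0,0],
  ],
)

```text
time: 10.3
tool_pos: [535.0, 26.5, 71.0]
tcp_rot: [-1.04, 1.57, -2.925]
contact_force: [0.4, 0.1, -4.0]
grip_width: 35.4
```

>>> send_rows(
  moves=[
    [1,0,0,0],
    [1,0,0,0],
    [1,0,0,0],
    [0,0,0,0],
  ],
)

```text
time: 10.8
tool_pos: [535.0, 26.5, 68.1]
tcp_rot: [-0.951, 1.571, -2.837]
contact_force: [-0.2, 0.8, -3.5]
grip_width: 35.5
```

>>> send_rows(
  moves=[
    [1,0,0,0],
    [1,0,0,0],
    [0.5,0,0,0],
    [0.5,0,0,0],
    [0,0,0,0],
  ],
)

```text
time: 11.42
tool_pos: [535.1, 26.5, 65.2]
tcp_rot: [-0.021, 1.571, -1.907]
contact_force: [1.0, 0.6, -3.9]
grip_width: 34.9
```

>>> send_rows(
  moves=[
    [0.5,0,0,0],
    [0.5,0,0,0],
    [0.5,0,0,0],
    [0,0,0,0],
  ],
)

```text
time: 11.92
tool_pos: [535.1, 26.5, 63.6]
tcp_rot: [-0.874, 1.571, -2.76]
contact_force: [-0.1, -0.8, -3.3]
grip_width: 35.7
```

>>> send_rows(
  moves=[
    [0.4,0,0,0],
    [0.4,0,0,0],
    [0.4,0,0,0],
    [0,0,0,0],
  ],
)

```text
time: 12.42
tool_pos: [535.1, 26.5, 62.5]
tcp_rot: [-0.042, 1.571, -1.927]
contact_force: [0.3, 0.4, -3.1]
grip_width: 35.7
```

>>> send_rows(
  moves=[
    [0.3,0,0,0],
    [0,0,0,0],
  ],
)

```text
time: 12.68
tool_pos: [535.1, 26.5, 62.2]
tcp_rot: [0.732, 1.571, -1.153]
contact_force: [0.4, 1.3, -3.2]
grip_width: 35.5
```

>>> send_rows(
  moves=[
    [0.3,0,0,0],
    [0,0,0,0],
  ],
)

```text
time: 12.92
tool_pos: [535.2, 26.5, 62.2]
tcp_rot: [1.536, 1.57, -0.35]
contact_force: [-0.5, 0.3, 0.3]
grip_width: 35.5
```

The weight came off the wrist at z = 62.2, so the sleeve is on the floor. Releasing, then rising.

>>> send_rows(
  moves=[
    [0,0,0,0],
    [0,0,0,0],
    [0,0,0,0],
    [0,0,0,0],
    [0,0,0,0],
  ],
  hand=0.65,
)

```text
time: 13.55
tool_pos: [535.1, 26.5, 61.9]
tcp_rot: [1.064, 1.571, -0.821]
contact_force: [-0.6, 0.6, 0.2]
grip_width: 59.4
```

>>> send_rows(
  moves=[
    [-5,0,0,0],
    [-15,0,0,0],
    [-30,0,0,0],
    [-40,0,0,0],
    [-40,0,0,0],
    [-20,0,0,0],
    [0,0,0,0],
    [0,0,0,0],
  ],
)

```text
time: 14.55
tool_pos: [534.5, 26.5, 211.3]
tcp_rot: [-1.255, 1.57, -3.14]
contact_force: [0.0, 0.7, 0.1]
grip_width: 59.8
```

Run:
```python
from h import *
im,K,M=cam('wrist'); save('g.png',cv2.resize(im[40:265,135:375],(640,600))); np.savez('w4.npz',im=im,K=K,M=M)
print(tool().round(3),get_obs()['grip_width'],get_obs()['joint_positions'])
```

```text
[[-2.00000e-03  9.51000e-01 -3.10000e-01  5.34445e+02]
 [ 0.00000e+00 -3.10000e-01 -9.51000e-01  2.65300e+01]
 [-1.00000e+00 -2.00000e-03  1.00000e-03  2.10941e+02]
 [ 0.00000e+00  0.00000e+00  0.00000e+00  1.00000e+00]] 59.9753981515127 [-9.36086984e-02  3.74606114e-01  1.52031684e+00 -1.00370522e-04
  1.24862121e+00  2.21174773e-01]
```

View pics/g.png

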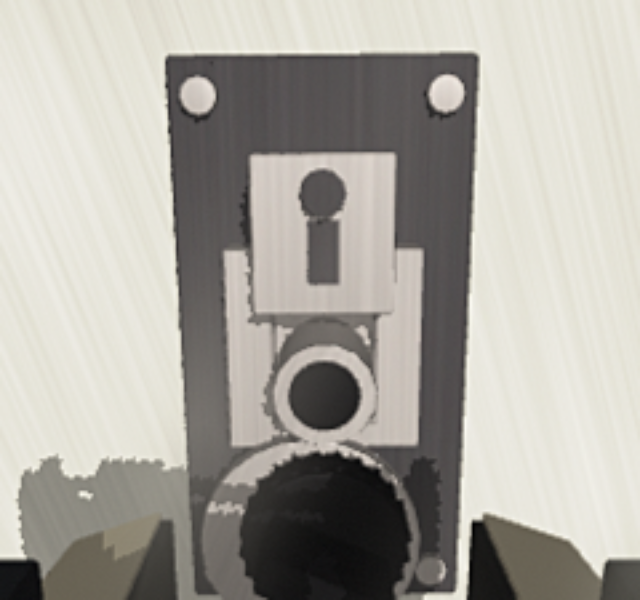

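The sleeve stands in the slot at (325,395), touching neither wall. The knob is at (327,540), all dark. I'll move above the spindle at about (518,−29), pre-turn the jaws across the bar and take a contrast-stretched look.

>>> send_rows(
  moves=[
    [0,0.5,15,0],
    [0,1,28,0],
    [0,0.3,14.5,0],
    [0,0,0,-8],
    [0,0,0,-10],
    [0,0,0,-10],
    [0,0,0,-10],
    [0,0,0,-10],
  ],
)

```text
time: 15.6
tool_pos: [518.8, -29.1, 211.6]
tcp_rot: [-2.345, 1.57, 2.895]
contact_force: [0.2, 0.4, 0.5]
grip_width: 59.6
```

>>> send_rows(
  moves=[
    [0,0,0,-10],
    [0,0,0,-8],
    [0,0,0,0],
    [0,0,0,0],
  ],
)

```text
time: 16.1
tool_pos: [518.9, -28.9, 211.7]
tcp_rot: [-2.551, 1.57, 2.995]
contact_force: [0.4, -0.2, 0.2]
grip_width: 59.9
```

Run:
```python
from h import *
im,K,M=cam('wrist'); np.savez('w5.npz',im=im,K=K,M=M)
T=tool();print(T.round(3));p=proj(K,M,(518.3,-28.7,126));print(p)
u,v=p.astype(int);g=im[v-75:v+75,u-100:u+100].astype(float)
g=255*np.clip(g/110,0,1)**.5
save('i.png',cv2.resize(g.astype(np.uint8),(800,600),interpolation=cv2.INTER_CUBIC));print(u,v)
```

```text
[[ -0.      0.671   0.741 518.941]
 [  0.      0.741  -0.671 -28.89 ]
 [ -1.     -0.     -0.    211.797]
 [  0.      0.      0.      1.   ]]
[254.90457577 201.14424026]
254 201
```

View pics/i.png

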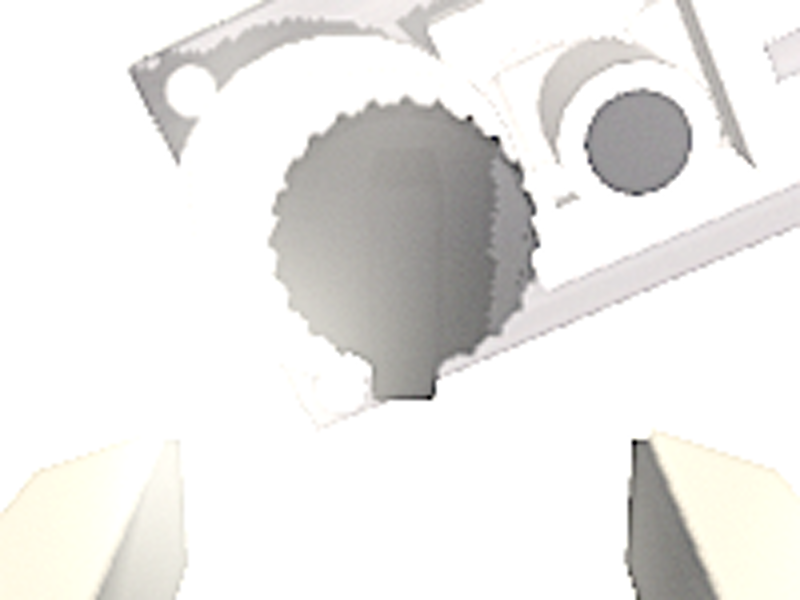

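The stretched crop shows the bar's top face from (409,187) to (404,398), almost exactly along tool z, so the jaws are already across it; the sleeve's bore is at (640,142).

Run:
```python
from h import *
s=np.load('w5.npz');K,M=s['K'],s['M'];T=tool()
def rel(u,v,z): 
    p=ray(K,M,(u/4+154,v/4+126),z);return (T[:3,:3].T@(p-T[:3,3])).round(2)[1:]
a=[rel(*q,126) for q in((375,187),(443,187),(373,398),(436,398))]
print(a,np.mean(a,0)); d=(a[0]+a[1]-a[2]-a[3]);print(np.degrees(np.arctan2(d[0],-d[1])))
b=rel(640,142,86);print('sleeve',b, np.hypot(*(b-np.mean(a,0))))
print('jaw',np.degrees(np.arctan2(T[1,1],T[0,1])),get_obs()['joint_positions'])
```

```text
[array([ -5.77, -23.66]), array([  7.36, -23.64]), array([-6.52, 20.21]), array([ 6.27, 20.23])] [ 0.335 -1.715]
1.2013766094842662
sleeve [ 52.34 -24.62] 56.82569005300332
jaw 47.82897855493124 [-2.03121970e-01  3.45167048e-01  1.56252471e+00 -3.78332799e-05
  1.23410442e+00 -1.03788261e+00]
```

>>> send_rows(
  moves=[
    [15,0.2,-1.3,1.2],
    [30,0,0,0],
    [35,0,0,0],
    [20,0,0,0],
    [12,0,0,0],
    [6,0,0,0],
    [0.8,0,0,0],
    [0,0,0,0],
  ],
  hand=0.5,
)

```text
time: 17.15
tool_pos: [518.6, -27.8, 93.7]
tcp_rot: [0.509, 1.57, -0.246]
contact_force: [-0.6, -0.1, -0.1]
grip_width: 46.1
```

>>> send_rows(
  moves=[
    [0,0,0,0],
    [0,0,0,0],
    [0,0,0,0],
    [0,0,0,0],
    [0,0,0,0],
    [0,0,0,0],
  ],
  hand=0,
)

```text
time: 17.9
tool_pos: [517.8, -28.2, 93.2]
tcp_rot: [-1.64, 1.57, -2.394]
contact_force: [-3.6, -3.4, 4.4]
grip_width: 13.8
```

Run:
```python
from h import *
o=get_obs();T=tool();print(np.degrees(np.arctan2(T[1,1],T[0,1])),o['moment'],o['contact_force'],o['grip_width'],o['joint_positions'])
```

```text
46.78684653780162 [-0.64964674  0.45611771  0.22225495] [-3.55408716 -3.42489776  4.43752981] 13.84585354174737 [-2.01635721e-01  4.79300087e-01  1.72003155e+00 -1.16872364e-03
  9.42938995e-01 -1.01753335e+00]
```

Bar gripped (13.8 mm). The spindle reads about 0.45 rad and geometry predicts a jam near 1.9 rad, a turn of about 83°. I'll relieve the side load and turn clockwise, watching the moment.

>>> send_rows(
  moves=[
    [0,-0.7,0,0],
    [0,0,0,4],
    [0,0,0,5],
    [0,0,0,6],
    [0,0,0,6],
    [0,0,0,5],
    [0,0,0,4],
    [0,0,0,0],
  ],
)

```text
time: 18.9
tool_pos: [517.9, -28.2, 93.2]
tcp_rot: [1.254, 1.57, -0.024]
contact_force: [-2.0, -2.0, 2.6]
grip_width: 13.9
```

```bash
cat > st.py <<'E'
from h import *
o=get_obs();T=tool();j=np.degrees(np.arctan2(T[1,1],T[0,1]))
m=np.array(o['moment']);F=np.array(o['contact_force']);print('turn',(46.8-j).round(2),'M',m.round(3),'F',F.round(1),'Ftool',(T[:3,:3].T@F).round(1),'w',round(o['grip_width'],1),'pos',T[:3,3].round(1),'q6',o['joint_positions'][5],'t',o['time'])
E
python3 st.py
```

```text
turn 30.0 M [-0.366  0.214  0.103] F [-2.  -2.   2.6] Ftool [-2.6 -2.5  1.3] w 13.9 pos [517.9 -28.2  93.2] q6 -0.49555914192241074 t 18.9
```

>>> send_rows(
  moves=[
    [0,0,0,4],
    [0,0,0,5],
    [0,0,0,5],
    [0,0,0,5],
    [0,0,0,5],
    [0,0,0,4],
    [0,0,0,0],
  ],
)

```text
time: 19.77
tool_pos: [517.9, -28.2, 93.2]
tcp_rot: [1.631, 1.57, -0.134]
contact_force: [-1.5, -1.5, 2.2]
grip_width: 14.0
```

```bash
python3 st.py
```

```text
turn 57.93 M [-0.299  0.146  0.126] F [-1.5 -1.5  2.2] Ftool [-2.2 -1.2  1.7] w 14.0 pos [517.9 -28.2  93.2] q6 -0.008080113203132549 t 19.775
```

>>> send_rows(
  moves=[
    [0,0,0,3],
    [0,0,0,3],
    [0,0,0,3],
    [0,0,0,3],
  ],
)

```text
time: 20.27
tool_pos: [518.0, -28.2, 93.2]
tcp_rot: [1.687, 1.57, -0.288]
contact_force: [-1.1, -1.2, 2.7]
grip_width: 13.7
```

```bash
python3 st.py
```

```text
turn 69.96 M [-0.314  0.112  0.423] F [-1.1 -1.2  2.7] Ftool [-2.7 -0.5  1.5] w 13.7 pos [518.  -28.2  93.2] q6 0.20195014274884446 t 20.275
```

>>> send_rows(
  moves=[
    [0,0,0,2],
    [0,0,0,2],
    [0,0,0,2],
  ],
)

```text
time: 20.65
tool_pos: [518.0, -28.3, 93.2]
tcp_rot: [1.801, 1.57, -0.281]
contact_force: [0.5, -1.9, 3.0]
grip_width: 13.6
```

```bash
python3 st.py
```

```text
turn 76.11 M [-0.294 -0.004  0.428] F [ 0.5 -1.9  3. ] Ftool [-3.   1.4  1.4] w 13.6 pos [518.  -28.3  93.2] q6 0.30925723857231097 t 20.65
```

>>> send_rows(
  moves=[
    [0,0,0,1.5],
    [0,0,0,1.5],
  ],
)

```text
time: 20.9
tool_pos: [517.9, -28.3, 93.2]
tcp_rot: [1.882, 1.57, -0.253]
contact_force: [0.8, -1.5, 1.5]
grip_width: 13.9
```

```bash
python3 st.py
```

```text
turn 79.12 M [-0.342 -0.139  0.354] F [ 0.8 -1.5  1.5] Ftool [-1.5  1.4  0.9] w 13.9 pos [517.9 -28.3  93.2] q6 0.36174496949031365 t 20.9
```

>>> send_rows(
  moves=[
    [0,0,0,1.5],
    [0,0,0,1.5],
  ],
)

```text
time: 21.15
tool_pos: [517.9, -28.3, 93.2]
tcp_rot: [1.867, 1.57, -0.32]
contact_force: [1.0, -1.5, 3.2]
grip_width: 13.5
```

```bash
python3 st.py
```

```text
turn 82.12 M [-0.343 -0.206  0.401] F [ 1.  -1.5  3.2] Ftool [-3.2  1.7  0.7] w 13.5 pos [517.9 -28.3  93.2] q6 0.4142647616361616 t 21.15
```

>>> send_rows(
  moves=[
    [0,0,0,1.5],
    [0,0,0,1.5],
  ],
)

```text
time: 21.4
tool_pos: [518.0, -28.3, 93.2]
tcp_rot: [1.696, 1.57, -0.543]
contact_force: [2.6, -2.2, 2.5]
grip_width: 14.1
```

```bash
python3 st.py
```

```text
turn 85.11 M [-0.381 -0.266  0.631] F [ 2.6 -2.2  2.5] Ftool [-2.5  3.5  0.1] w 14.1 pos [518.  -28.3  93.2] q6 0.46647073631552366 t 21.4
```

>>> send_rows(
  moves=[
    [0,0,0,1],
    [0,0,0,1],
  ],
)

```text
time: 21.65
tool_pos: [518.0, -28.4, 93.2]
tcp_rot: [1.687, 1.57, -0.587]
contact_force: [2.1, -1.4, 2.7]
grip_width: 14.0
```

```bash
python3 st.py
```

```text
turn 87.08 M [-0.399 -0.366  0.771] F [ 2.1 -1.4  2.7] Ftool [-2.7  2.5 -0.3] w 14.0 pos [518.  -28.4  93.2] q6 0.5007659893891303 t 21.65
```

>>> send_rows(
  moves=[
    [0,0,0,1],
    [0,0,0,1],
  ],
)

```text
time: 21.9
tool_pos: [518.0, -28.3, 93.2]
tcp_rot: [1.866, 1.57, -0.443]
contact_force: [2.8, -2.2, 1.8]
grip_width: 14.0
```

```bash
python3 st.py
```

```text
turn 89.08 M [-0.445 -0.482  0.776] F [ 2.8 -2.2  1.8] Ftool [-1.8  3.5 -0.2] w 14.0 pos [518.  -28.3  93.2] q6 0.5357468632767536 t 21.9
```

>>> send_rows(
  moves=[
    [0,0,0,1],
    [0,0,0,1],
  ],
)

```text
time: 22.15
tool_pos: [518.1, -28.3, 93.2]
tcp_rot: [2.092, 1.57, -0.252]
contact_force: [4.7, -1.7, 2.1]
grip_width: 14.3
```

```bash
python3 st.py
```

```text
turn 91.09 M [-0.277 -0.693  0.815] F [ 4.7 -1.7  2.1] Ftool [-2.1  4.5 -2.1] w 14.3 pos [518.1 -28.3  93.2] q6 0.5707719447155197 t 22.15
```

>>> send_rows(
  moves=[
    [0,0,0,1],
    [0,0,0,1],
  ],
)

```text
time: 22.4
tool_pos: [518.1, -28.2, 93.2]
tcp_rot: [2.237, 1.57, -0.142]
contact_force: [4.7, -2.2, 2.0]
grip_width: 14.8
```

```bash
python3 st.py
```

```text
turn 93.09 M [-0.28  -0.752  0.979] F [ 4.7 -2.2  2. ] Ftool [-2.   4.8 -1.9] w 14.8 pos [518.1 -28.2  93.2] q6 0.605612516349372 t 22.4
```

>>> send_rows(
  moves=[
    [0,0,0,1],
  ],
)

```text
time: 22.52
tool_pos: [518.2, -28.2, 93.2]
tcp_rot: [2.352, 1.57, -0.044]
contact_force: [4.4, -2.0, 1.4]
grip_width: 15.1
```

```bash
python3 st.py
```

```text
turn 94.09 M [-0.288 -0.767  0.954] F [ 4.4 -2.   1.4] Ftool [-1.4  4.5 -1.9] w 15.1 pos [518.2 -28.2  93.2] q6 0.6230816477723025 t 22.525
```

>>> send_rows(
  moves=[
    [0,0,0,1],
  ],
)

```text
time: 22.65
tool_pos: [518.2, -28.1, 93.2]
tcp_rot: [2.464, 1.57, 0.05]
contact_force: [5.9, -2.2, 1.4]
grip_width: 15.5
```

```bash
python3 st.py
```

```text
turn 95.09 M [-0.292 -0.894  0.889] F [ 5.9 -2.2  1.4] Ftool [-1.4  5.6 -2.9] w 15.5 pos [518.2 -28.1  93.2] q6 0.6405371308434136 t 22.65
```

>>> send_rows(
  moves=[
    [0,0,0,1],
  ],
)

```text
time: 22.78
tool_pos: [518.0, -28.0, 93.2]
tcp_rot: [3.071, 1.57, 0.638]
contact_force: [3.0, -0.2, 1.7]
grip_width: 13.8
```

```bash
python3 st.py
```

```text
turn 96.19 M [-0.365 -0.733 -0.28 ] F [ 3.  -0.2  1.7] Ftool [-1.7  2.1 -2.2] w 13.8 pos [518.  -28.   93.2] q6 0.6592298738236245 t 22.775
```

The click came at turn 96°: the moment fell from +0.89 to −0.28 Nm and the grip width snapped back. I'll follow the knob a few degrees toward its notch (far below the second crest), then let go.

>>> send_rows(
  moves=[
    [0,0,0,1.5],
    [0,0,0,1.5],
    [0,0,0,1.5],
    [0,0,0,1],
    [0,0,0,0],
  ],
)

```text
time: 23.4
tool_pos: [518.0, -28.1, 93.2]
tcp_rot: [2.616, 1.57, 0.089]
contact_force: [5.5, 0.3, 2.6]
grip_width: 13.8
```

```bash
python3 st.py
```

```text
turn 101.59 M [-0.139 -0.958  0.043] F [5.5 0.3 2.6] Ftool [-2.6  3.  -4.7] w 13.8 pos [518.  -28.1  93.2] q6 0.7539842279681097 t 23.4
```

>>> send_rows(
  moves=[
    [0,0,0,0],
    [0,0,0,0],
    [0,0,0,0],
    [0,0,0,0],
  ],
  hand=0.5,
)

```text
time: 23.9
tool_pos: [517.3, -28.2, 92.9]
tcp_rot: [-0.702, 1.57, 3.055]
contact_force: [-0.2, -0.6, 0.4]
grip_width: 44.5
```

>>> send_rows(
  moves=[
    [-5,0,0,0],
    [-15,0,0,0],
    [-30,0,0,0],
    [-40,0,0,0],
    [-30,0,0,0],
    [-10,0,0,0],
    [0,0,0,0],
    [0,0,0,0],
  ],
)

```text
time: 24.9
tool_pos: [517.0, -28.1, 221.9]
tcp_rot: [-0.788, 1.568, 2.969]
contact_force: [0.0, 0.3, -0.4]
grip_width: 46.1
```

```bash
python3 st.py
python3 - <<'E'
from h import *
im,K,M=cam('wrist'); np.savez('w6.npz',im=im,K=K,M=M); save('j.png',cv2.resize(im,(800,600)))
E
```

```text
turn 101.53 M [ 0.03  -0.026 -0.024] F [ 0.   0.3 -0.4] Ftool [ 0.4 -0.2 -0.2] w 46.1 pos [517.  -28.1 221.9] q6 0.7529414215056822 t 24.9
```

View pics/j.png

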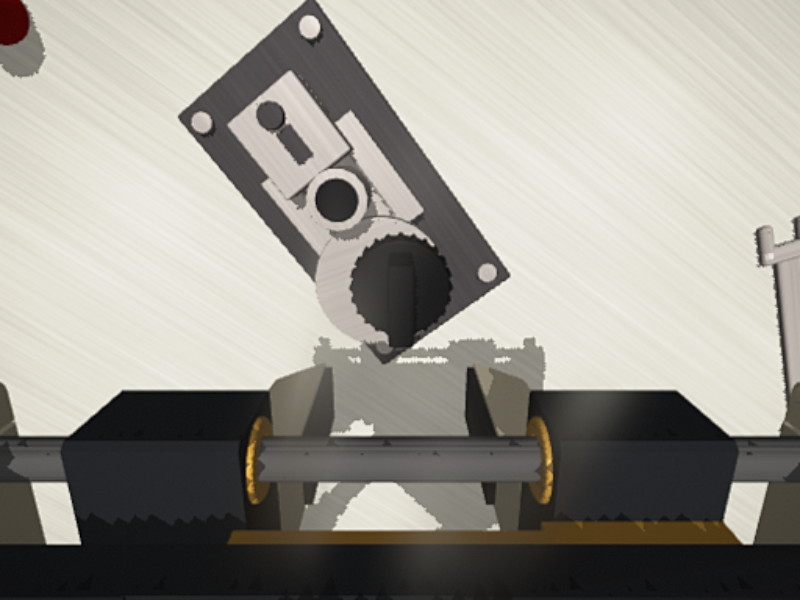

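The picture shows the sleeve upright in the slot at (337,199) between the cam and the stop block (front edge from about (291,196) to (350,151)), the knob free at (400,290). I'll check the contact numerically.

Run:
```python
from h import *
s=np.load('w6.npz');K,M=s['K'],s['M']
f=lambda u,v,z: ray(K,M,(u*.64,v*.64),z)[:2]
sl=f(337,199,86);a,b=f(291,197,68),f(351,151,68);sp=np.array([518.3,-28.7])
d=(b-a)/np.linalg.norm(b-a);n=abs(d[0]*(sl-a)[1]-d[1]*(sl-a)[0])
g=cv2.cvtColor(s['im'],cv2.COLOR_RGB2GRAY)
print('sleeve',sl,'to spindle',np.linalg.norm(sl-sp),'to stop face',n,'stop width',np.linalg.norm(b-a))
```

```text
sleeve [540.12106108  31.85316118] to spindle 64.36492861293054 to stop face 17.170335460820024 stop width 45.746461794132664
```

```bash
python3 -c "
from plant import close_job; print(close_job())"
```

```text
the job is handed in; nothing more can be done
None
```

I placed the steel sleeve in the fixture slot, clamped it against the stop block with one clutch click, and handed the job in at about 25 s on the robot clock.

- **Placing:** I lowered the sleeve in 0.3–0.5 mm steps at the end. The roughly 3 N of weight came off the wrist at the floor, with no sign of hard contact. After release it stood upright in the slot.
- **Clamping:** I turned the knob clockwise. Torque rose from about 84° of turn to a peak of 0.98 Nm. At 96° it collapsed and reversed to −0.28 Nm, which I took as the first click. I followed the knob to 101.6°, where the torque was about zero, then let go and lifted clear.
- **Last checks:** The wrist camera showed the sleeve upright between the cam and the stop block. Its axis measured 17.2 mm from the stop face (18 expected) and 64.4 mm from the spindle (about 65 expected). Both are within camera calibration, and the force on the tool was near zero.
- **Disagreements:**
  - The peak torque was above the stated 0.4–0.8 Nm.
  - The grip opened by about 1.7 mm just before the click and closed again.
  - The stop block measured 46 mm wide in the last view instead of 50 mm, which I put down to rough corner picks.
- **Not checked:** I did not take a final picture of the other objects on the bench. The tool never came near them and met no unexpected force.

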